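Fit a backup cell in the moulding machine's battery unit

ROBOT

A 7-joint arm with a two-finger parallel gripper is mounted at the origin on the work surface. World frame = base frame: x ahead of the robot, y to its left, z up, the work surface at z = 0. Lengths are in m, angles in rad, forces in N, time in s.
With the tool pointing down it reaches from about 0.4 to 0.75 m from the base axis. Payload 19.5 kg.
Tool frame: the origin (TCP) lies midway between the tips of the shut fingers; the grasp point (between the pads) lies 19 mm behind it; x points along the fingers, y is the direction in which the jaws open and shut, and the axes are right-handed (so a half turn about x gives the same grasp; the last joint's range is limited). The gripper opens to 85 mm and grips with 20 to 120 N. Pads are 22 mm wide; open, the fingers measure 114 mm over their backs; the gripper's body (76 mm by 85 mm) begins 54 mm behind the grasp point. The pads swing forward as they close: fully open they stand 13 mm farther back than shut.
Start: joints at [-1.198, 0.707, -0.028, 1.485, 0.022, 0.951, -0.075], TCP at [0.232, 0.526, 0.211] pointing down, gripper open.
Joint ranges: [-2.71, 2.71], [-0.32, 2.16], [-1.57, 1.52], [0, 2.45], [-1.46, 4.6], [0, 2.02], [-2.83, 2.83]. Speed limits (rad/s): [1.89, 1.89, 2.57, 2.57, 3.01, 3.01, 3.01].

INTERFACE

Orientations are given as a unit quaternion [w, x, y, z].
In Python, from cell import ctrl gives the robot as it stands.
- The arm moves only by the tool carry_out, never from a script. Its argument "increments" is a list of rows, each an object with "dp": the shift along the tool's x, y, z in mm, a list of three; "angular": the turn, a rotation vector about the tool's x, y, z in rad, a list of three. A call has exactly 8 rows; each row shifts and turns the commanded pose from where the row before left it, along the tool's axes as they then stand; what a row does not reach is not made up. A row lasts 1/12 s, in which the tool goes at most 41.7 mm and 7.16 degrees, less where a joint would pass 70% of its speed; a pose out of reach is approached as far as the arm can. A call is refused whole if a number of a shift passes 41.7 or a number of a turn 0.125, either way. A call with a gripper value outside its range is refused whole. "jaw" is the closure, from 0 (fully open) to 1 (shut), set as the call begins (left out, the last holds). The fingers move at their own pace and stop on an object; the grip force is fixed at half the most. Time passes only in rows, so rows that do not move let the fingers close, or fill a call up. It gives the time, the measured TCP pose, the force and the opening at its end, in the units of the state.
- ctrl.state(): the state, without advancing time (a new reading comes with each control period).
- ctrl.camera(name): name is "scene" or "side" or "wrist"; returns the picture (400x640x3 uint8, red, green, blue); there is no depth.
- ctrl.camera_model(name): a dict with "fx", "fy", "cx", "cy" (pixels), "D" ([k1, k2, p1, p2, k3] as OpenCV has them; the pictures are not rectified), "rvec" (rotation vector, rad) and "tvec" (3), from world to camera coordinates, as OpenCV has them; the wrist camera has in their place "mount" (4x4, takes a point from camera to tool coordinates, whose origin is the TCP and whose axes are the tool frame's). Camera axes: x right, y down, z forward; pixel columns grow to the right and rows downward; lengths in m; the calibration is good to about 2 mm. A picture is of the moment at which its call begins: read the wrist's pose just before it. camera_model takes no time and is no camera call.
- ctrl.finish_job(): hands the job in, once; it reports no verdict.
Trained networks look in the newest picture that a camera, given by its name, has taken for a name from the list of things; names that differ only in an ending like _2 or _b are one class to them, and where a whole thing is asked for, a point or a joint stands for the part that bears it (a point fixed in the world has none). Each returns a list of dicts, best first, with "conf" (0 to 1); they miss things now and then, are a little off and sometimes report something else, mostly with a low value. They report only what shows in the picture. A call takes as long as a camera call. They do not tell look-alikes from the thing itself.
- ctrl.boxes_of(camera, thing): "rect" ([left, top, right, bottom] in pixels, round what is visible of it).
- ctrl.cut_out(camera, thing): "mask" (400x640 bool, what is visible of it) and "rect" ([left, top, right, bottom] in pixels, round what is visible of it).
The state is a dict: "time": time; "joint_positions": joint angles; "joint_velocities": joint speeds; "joint_efforts": joint torques, N m; "position": TCP position; "eef_rot": TCP orientation; "force": force on the tool from outside, world axes, zero at the start; "wrist_torque": the same for the moment, N m; "finger_gap": finger opening in m.
Only numpy, scipy, OpenCV 4.12 (cv2) and the standard library are available. Lean on these libraries where they do the work, as an engineer would, in place of code of your own. Each camera call takes 0.05 s, during which the arm holds its last target. There are 200 camera calls.

TASK

Fit the fresh cell from the blue caddy in the empty holder of the moulding machine's backup-battery unit. Hold it with its button end raised, set its flat end against the coil spring and press the spring back, roll the button end down past the orange retaining lip, and let the spring bring the cell home, flat on its saddles with the button against the brass contact; let go. Press by feel: never load the holder with more than 25 N, and leave the other two cells, the tape roll and the screwdriver where they are.

Things in the scene. Friction and masses are not known exactly. Their poses are not given: they have to be found in the camera images.
- fresh_cell_center (a point): Middle of the fresh cell's can, on its axis: green sleeve, gold band at the button end, lying in the blue caddy. D size: can 59 mm long, 33.2 mm in diameter, plus a 9.6 mm button that stands 2.5 mm out of one end; 0.11 to 0.17 kg. Its x axis runs along the cell from the flat end to the button. The axis lies level, 34 mm above the bench.
- fresh_cell_button (a point): Tip of the fresh cell's button, on the axis, 32 mm from the middle of the can.
- caddy: Blue caddy fixed on the bench, 86 x 150 mm, origin at the centre of its underside. Two cells lie along its x axis at y = +40 and -40 mm, fresh and spent either way round, in V notches of two bars at x = +-23.5 mm (6 mm thick, as high as the cells' axes). Between the bars the cells' sides are free for fingers down to 4 mm above the bench.
- unit: Backup-battery unit, fixed: grey steel housing 214 x 100 x 30 mm with two black cell holders end to end. Origin on the bench under the middle of the empty holder; z up; x runs from the empty holder's spring to its lip and on to the loaded holder. The empty holder is screwed down through slots: all its parts sit up to 4 mm either way along x, which no pose here tells: find the spring by feel.
- seat (a point): Where the centre of the seated cell belongs, axes as the unit, with the holder in the middle of its slots (true place up to 4 mm either way along x). 54.6 mm above the bench. Seated, the cell's x axis runs along the unit's, its button bears on the brass contact (32 mm from here along +x), its rim is 3 mm under the lip, and the spring is 3 mm pressed (5 N).
- spring_place (a point): Centre of the free spring's end plate (11 mm in diameter, slippery), same 4 mm doubt along x. The plate moves only along x, 1.6 N per mm, solid after 10.5 mm. Behind it a wall 13.5 mm away, top 5.4 mm above this point. Letting the button past the lip takes the spring 7 mm back (11 N); 8 to 9 mm (13 to 14 N) is right; for the rim alone, later, 6 mm (10 N) will do.
- lip_place (a point): Lower inner edge of the orange retaining lip, at its middle, same 4 mm doubt along x. The lip is 26 mm wide, 3 mm thick (72.4 to 75.4 mm above the bench) and juts 5.5 mm in from the contact wall, which is 44 mm wide and as high as the lip. The load on the holder is all that its spring, lip, saddles and contact push on the cell, added up: at most 25 N.
- saddle_place (a point): Middle of the empty holder's floor, level with its two flat saddles, 38 mm above the bench. Saddles 23 mm either way along x, 8 mm wide, their cheeks 38 mm apart, rising 10 mm, then flaring for 9 mm. Between them fingers have room down to 34 mm above the bench. Raised 33 degrees, its flat end's lower edge 13 mm above this, the cell meets the spring with the other end over the lip.
- spent_cell_center (a point): Centre of the spent cell in the caddy, grey sleeve with a red band, same size, parallel to the fresh one and 80 mm from it. Leave it.
- neighbour_cell_center (a point): Centre of the green cell already fitted in the unit's second holder, 97 mm along the unit's x, 54.6 mm above the bench. Leave it.
- screwdriver: Yellow-handled screwdriver lying on the bench, 190 mm long, about 25 mm thick. Leave it.
- tape: White roll of tape lying flat on the bench, 84 mm in diameter, 24 mm high. Leave it.
There are look-alikes about, which are no part of the job. What is meant by the unit is not pink, and is the larger of those in its own colour.

How it is judged:
On the way, in this order (a step that is already met when the one before it is completed fails the run):
1. the fresh cell is lifted out of the caddy (height (world z) of fresh_cell_center above 0.075 m), for 0.1 s.
2. the cell is pressed against the spring in the empty holder with its button end still raised (over 8 N, axis over 0.1 rad from the unit's) (contact force between fresh_cell and unit above 8 N and angle between the x axis of fresh_cell_center and the x axis of unit, either way round above 0.1 rad and x of fresh_cell_center in the frame of unit between -0.03 and 0.012 m and z of fresh_cell_center in the frame of unit below 0.09 m and x of fresh_cell_button in the frame of unit above 0 m), for 0.1 s.
At the end, for the whole second after the job is handed in: the fresh cell rests in the empty holder, level (0.06 rad), button on the brass contact and under the lip (33 mm along the unit, the slots' 4 mm and 1.5 mm allowed), within 4.5 mm sideways and 2.6 mm in height, held between spring and contact (pushes on it add up to 6.5 to 18 N) (contact force between fresh_cell and unit between 6.5 and 18 N and x of fresh_cell_button in the frame of unit between 0.0275 and 0.0385 m and y of fresh_cell_center in the frame of unit between -0.0045 and 0.0045 m and z of fresh_cell_center in the frame of unit between 0.052 and 0.0565 m and angle between the x axis of fresh_cell_center and the x axis of unit, either way round below 0.06 rad and linear speed of fresh_cell below 0.01 m/s); the robot touches nothing.
It fails at once if the holder (its spring, lip, saddles and contact added up) is loaded by the fresh cell with more than 25 N (contact force between fresh_cell and unit above 25 N).
It fails at once if the cell already fitted is shifted (distance of neighbour_cell_center from where it was at the start of the episode above 0.006 m).
It fails at once if the spent cell is disturbed (distance of spent_cell_center from where it was at the start of the episode above 0.015 m).
It fails at once if the screwdriver is disturbed (distance of screwdriver from where it was at the start of the episode above 0.02 m).
It fails at once if the tape roll is disturbed (distance of tape from where it was at the start of the episode above 0.02 m).
It also fails if it takes over 67 s, if anything falls off the work surface, if the arm or the gripper's body presses on something with over 40 N, if the wrist force passes 120 N, or if a joint passes its speed limit or range.

## Working session

There is one attempt and no reset: what is moved stays moved. The work goes in short steps, Python scripts to look and compute and a tool call to move; the robot and the scene stay as the last step left them, time stands still between calls to the robot, and variables do not carry over. Pictures are saved under pics/ and viewed, about 8 in all and at most 12, crops included, and the job is handed in when it is done.

Besides the shell and the picture viewer there is one more tool, called after "Call:" as name(argument=value, ...) on one line, values as JSON. carry_out: Moves the arm, as the interface text tells. Its arguments: {"type":"object","properties":{"increments":{"type":"array"},"jaw":{"type":"number"}},"required":["increments"]}

```bash
ls; mkdir -p pics; python3 - <<'E'
from cell import ctrl
import cv2,numpy as np
s=ctrl.state();print({k:np.round(v,3).tolist() for k,v in s.items()})
for c in("scene","side"):
    im=ctrl.camera(c);cv2.imwrite(f"pics/{c}0.png",im[:,:,::-1])
    m=ctrl.camera_model(c);print(c,{k:np.round(v,4).tolist() for k,v in m.items()})
    for t in("fresh_cell_center","caddy","unit","spent_cell_center","neighbour_cell_center","screwdriver","tape"):
        print(t,[(np.round(b["rect"]).tolist(),round(b["conf"],2)) for b in ctrl.boxes_of(c,t)])
m=ctrl.camera_model("wrist");print(m)
E
```

```text
pics
{'time': 0.0, 'joint_positions': [-1.198, 0.707, -0.028, 1.485, 0.022, 0.951, -0.075], 'joint_velocities': [-0.0, -0.0, -0.001, 0.001, -0.001, -0.002, -0.001], 'joint_efforts': [0.001, -88.318, 1.235, -23.616, 0.017, 0.006, 0.0], 'position': [0.232, 0.526, 0.21], 'eef_rot': [0.692, 0.145, 0.692, -0.146], 'force': [1.086, 0.093, -0.282], 'wrist_torque': [-0.015, -0.014, 0.019], 'finger_gap': 0.085}
scene {'fx': 384.1834, 'fy': 384.1834, 'cx': 322.164, 'cy': 204.9715, 'D': [-0.0453, 0.0, 0.0, 0.0, 0.0], 'rvec': [2.1498, 0.7415, -0.3429], 'tvec': [-0.4353, -0.1576, 1.3446]}
fresh_cell_center [([268.0, 243.0, 294.0, 264.0], 0.86)]
caddy [([249.0, 234.0, 306.0, 274.0], 0.93)]
unit [([322.0, 161.0, 387.0, 211.0], 0.9), ([402.0, 188.0, 457.0, 235.0], 0.71), ([280.0, 126.0, 332.0, 169.0], 0.69)]
spent_cell_center [([257.0, 227.0, 278.0, 245.0], 0.54)]
neighbour_cell_center [([334.0, 160.0, 356.0, 176.0], 0.62)]
screwdriver [([361.0, 235.0, 413.0, 275.0], 0.86)]
tape [([305.0, 288.0, 342.0, 330.0], 0.76), ([254.0, 225.0, 281.0, 248.0], 0.48)]
side {'fx': 370.7789, 'fy': 370.7789, 'cx': 3
[... 459 characters left out ...]
], 0.7), ([312.0, 269.0, 342.0, 298.0], 0.61), ([254.0, 246.0, 365.0, 333.0], 0.52)]
screwdriver [([216.0, 186.0, 266.0, 240.0], 0.96)]
tape [([275.0, 157.0, 301.0, 177.0], 0.66)]
{'fx': 278.0216885643428, 'fy': 278.0216885643428, 'cx': 322.1609009038621, 'cy': 198.0284951559286, 'D': array([-0.041394,  0.      ,  0.      ,  0.      ,  0.      ]), 'mount': array([[-1.15080658e-03, -2.81884281e-01,  9.59447720e-01,
        -1.64413580e-01],
       [ 9.99999336e-01, -3.85641717e-04,  1.08614514e-03,
        -6.66715158e-04],
       [ 6.38358257e-05,  9.59448333e-01,  2.81884537e-01,
        -7.21341167e-02],
       [ 0.00000000e+00,  0.00000000e+00,  0.00000000e+00,
         1.00000000e+00]])}
```

```bash
python3 - <<'E'
import cv2,numpy as np
a=cv2.imread("pics/scene0.png")[110:340,230:480];b=cv2.imread("pics/side0.png")[140:400,150:520]
a=cv2.resize(a,None,fx=2.4,fy=2.4,interpolation=2);a=a[:, :600]
cv2.imwrite("pics/scene_c.png",a)
cv2.imwrite("pics/side_c.png",cv2.resize(b,None,fx=2.1,fy=2.1,interpolation=2))
E
```

```text
(no output)
```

View pics/scene_c.png

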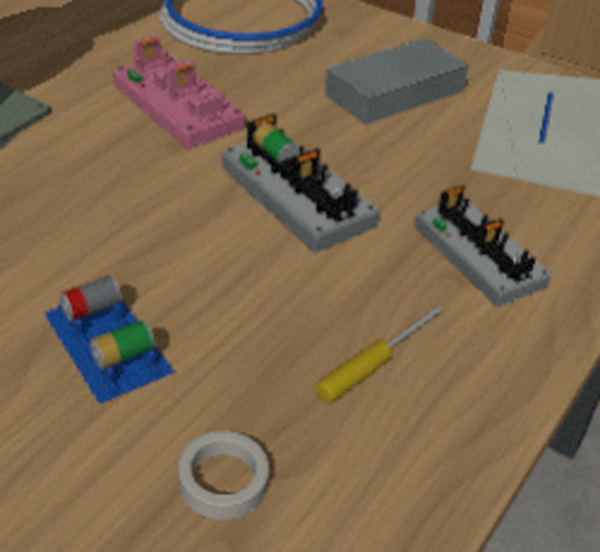

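View pics/side_c.png

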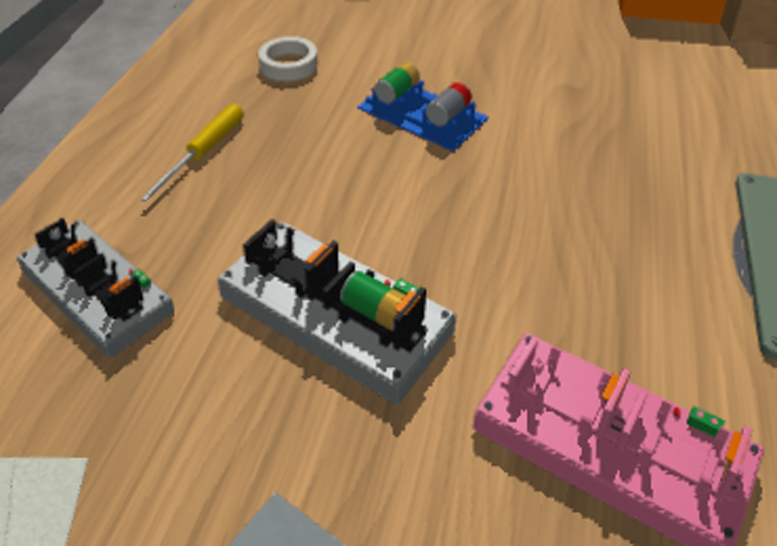

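Look-alikes for the unit, in scene pixels: pink one at (305,148), small grey one at (430,212), and the larger grey one at (355,187) with a green cell in one holder. I choose the larger grey one. For the cell, green/gold at (281,253) is the fresh one, grey/red at (268,235) is the spent one, and the green one at (345,168) is the neighbour.

```bash
cat > h.py <<'E'
from cell import ctrl
import cv2,numpy as np
from scipy.spatial.transform import Rotation as R
def quat(q): return R.from_quat(np.roll(q,-1))
def pose(s=None):
    s=s or ctrl.state(); return quat(s["eef_rot"]).as_matrix(),np.array(s["position"])
def model(c,p=None):
    m=ctrl.camera_model(c);K=np.array([[m["fx"],0,m["cx"]],[0,m["fy"],m["cy"]],[0,0,1]]);D=np.array(m["D"])
    if c=="wrist":
        Rt,t=p or pose(); M=np.array(m["mount"]); Rc=Rt@M[:3,:3]; o=Rt@M[:3,3]+t
    else:
        Rw=cv2.Rodrigues(np.array(m["rvec"]))[0]; Rc=Rw.T; o=-Rc@np.array(m["tvec"])
    return K,D,Rc,o
def onz(M,uv,z):
    K,D,Rc,o=M
    n=cv2.undistortPoints(np.array(uv,float).reshape(-1,1,2),K,D)[:,0]
    d=np.c_[n,np.ones(len(n))]@Rc.T
    return o+d*((z-o[2])/d[:,2])[:,None]
def proj(M,X):
    K,D,Rc,o=M
    return cv2.projectPoints(np.array(X,float).reshape(-1,1,3),cv2.Rodrigues(Rc.T)[0],-Rc.T@o,K,D)[0][:,0]
E
python3 - <<'E'
from h import *
A=model("scene");B=model("side")
f=lambda l,o,s:[(o[0]+x/s,o[1]+y/s) for x,y in l]
so=(230,110);io=(150,140)
print("cam",A[3].round(3),B[3].round(3))
print("fresh",onz(A,[(281,253.5)],.034).round(4),onz(B,[(340,179)],.034).round(4))
print("spent",onz(A,[(267.5,236)],.034).round(4),onz(B,[(365,190.5)],.034).round(4))
print("unit scene L,F,R",onz(A,f([(223,155),(317,235),(378,210)],so,2.4),.03).round(4))
print("unit side  l,front,r, far",onz(B,f([(221,275),(397,388),(455,315),(277,222)],io,2.1),.03).round(4))
print("neigh",onz(A,[(345,168)],.0546).round(4),onz(B,[(327,283.5)],.0546).round(4))
print("gold/green",onz(A,f([(108,350),(138,340)],so,2.4),.034).round(4))
E
```

```text
cam [ 1.041 -0.64   0.727] [0.369 0.651 0.604]
fresh [[ 0.5576 -0.1752  0.034 ]] [[ 0.5527 -0.1764  0.034 ]]
spent [[ 0.4875 -0.1507  0.034 ]] [[ 0.4767 -0.1411  0.034 ]]
unit scene L,F,R [[0.4244 0.1667 0.03  ]
 [0.615  0.1037 0.03  ]
 [0.6474 0.1915 0.03  ]]
unit side  l,front,r, far [[0.6431 0.1917 0.03  ]
 [0.4477 0.269  0.03  ]
 [0.4144 0.179  0.03  ]
 [0.6163 0.1075 0.03  ]]
neigh [[0.4783 0.2108 0.0546]] [[0.4875 0.2037 0.0546]]
gold/green [[ 0.5514 -0.1902  0.034 ]
 [ 0.566  -0.1605  0.034 ]]
```

```bash
cat >> h.py <<'E'
def tool(az,tilt=0):
    """tool pointing down, tool z horizontal at azimuth az deg; then raised by tilt rad (z tips up) about tool y"""
    a=np.radians(az); z=np.array([np.cos(a),np.sin(a),0]); x=np.array([0,0,-1.]); y=np.cross(z,x)
    return np.c_[x,y,z]@R.from_rotvec([0,-tilt,0]).as_matrix()   # z -> z*cos - x*sin(-)...
def plan(Rt,pt,n=8,start=None,nd=1,na=3):
    R0,p0=start or pose(); Rt,pt=np.array(Rt),np.array(pt)
    rv=R.from_matrix(R0.T@Rt).as_rotvec()/n; Rc=R0.copy();pc=p0.copy();out=[]
    for i in range(n):
        left=n-i
        d=np.round(Rc.T@(pt-pc)/left*1000,nd); w=np.round(R.from_matrix(Rc.T@Rt).as_rotvec()/left,na)
        pc=pc+Rc@d/1000; Rc=Rc@R.from_rotvec(w).as_matrix()
        out.append((d+0.,w+0.))
    for d,w in out: print('{"dp":[%g,%g,%g],"angular":[%g,%g,%g]},'%(*d,*w))
    print("end err mm",((pt-pc)*1000).round(2)); return Rc,pc
E
python3 - <<'E'
from h import *
print(tool(0,.5).round(2)) 
plan(tool(-70),[.555,.118,.25],16)
E
```

```text
[[ 0.48  0.    0.88]
 [ 0.    1.    0.  ]
 [-0.88  0.    0.48]]
{"dp":[-2.5,-15.2,28.8],"angular":[0.05,0,0]},
{"dp":[-2.5,-13.7,29.5],"angular":[0.05,0,0]},
{"dp":[-2.5,-12.3,30.1],"angular":[0.05,0,0]},
{"dp":[-2.4,-10.7,30.7],"angular":[0.051,0,0]},
{"dp":[-2.5,-9.2,31.2],"angular":[0.05,0,0]},
{"dp":[-2.4,-7.6,31.7],"angular":[0.051,0,0]},
{"dp":[-2.5,-6,32],"angular":[0.05,0,0]},
{"dp":[-2.4,-4.3,32.3],"angular":[0.051,0,0]},
{"dp":[-2.5,-2.7,32.4],"angular":[0.05,0,0]},
{"dp":[-2.4,-1.1,32.5],"angular":[0.051,0,0]},
{"dp":[-2.5,0.6,32.5],"angular":[0.05,0,0]},
{"dp":[-2.4,2.2,32.5],"angular":[0.051,0,0]},
{"dp":[-2.5,3.9,32.3],"angular":[0.05,0,0]},
{"dp":[-2.4,5.5,32.1],"angular":[0.051,0,0]},
{"dp":[-2.5,7.1,31.8],"angular":[0.05,0,0]},
{"dp":[-2.4,8.6,31.4],"angular":[0.051,0,0]},
end err mm [0.02 0.04 0.01]
```

Call:
carry_out(increments=[{"dp":[-2.5,-15.2,28.8],"angular":[0.05,0,0]},{"dp":[-2.5,-13.7,29.5],"angular":[0.05,0,0]},{"dp":[-2.5,-12.3,30.1],"angular":[0.05,0,0]},{"dp":[-2.4,-10.7,30.7],"angular":[0.051,0,0]},{"dp":[-2.5,-9.2,31.2],"angular":[0.05,0,0]},{"dp":[-2.4,-7.6,31.7],"angular":[0.051,0,0]},{"dp":[-2.5,-6,32],"angular":[0.05,0,0]},{"dp":[-2.4,-4.3,32.3],"angular":[0.051,0,0]}])

```text
time: 1.47
position: [0.3941, 0.3208, 0.2306]
eef_rot: [0.649, 0.282, 0.648, -0.282]
force: [0.7, 0.5, -1.0]
finger_gap: 0.0853
```

Call:
carry_out(increments=[{"dp":[-2.5,-2.7,32.4],"angular":[0.05,0,0]},{"dp":[-2.4,-1.1,32.5],"angular":[0.051,0,0]},{"dp":[-2.5,0.6,32.5],"angular":[0.05,0,0]},{"dp":[-2.4,2.2,32.5],"angular":[0.051,0,0]},{"dp":[-2.5,3.9,32.3],"angular":[0.05,0,0]},{"dp":[-2.4,5.5,32.1],"angular":[0.051,0,0]},{"dp":[-2.5,7.1,31.8],"angular":[0.05,0,0]},{"dp":[-2.4,8.6,31.4],"angular":[0.051,0,0]}])

```text
time: 2.13
position: [0.5558, 0.1166, 0.2503]
eef_rot: [0.579, 0.406, 0.579, -0.406]
force: [0.7, 0.3, 0.0]
finger_gap: 0.0855
```

```bash
python3 - <<'E'
from h import *
import pickle
ctrl.camera("wrist")   # let it settle
s=ctrl.state(); p=pose(s); im=ctrl.camera("wrist")
cv2.imwrite("pics/w1.png",im[:,:,::-1]); pickle.dump(p,open("pics/w1.pkl","wb"))
M=model("wrist",p); print(s["time"],p[1].round(4),s["joint_velocities"].round(3) if hasattr(s["joint_velocities"],"round") else "")
for t in("unit","neighbour_cell_center"):
    for b in ctrl.boxes_of("wrist",t): print(t,np.round(b["rect"]),round(b["conf"],2))
o=np.array([.577,.167,0]);az=np.radians(160);X=np.array([np.cos(az),np.sin(az),0]);Y=np.array([-X[1],X[0],0])
print(proj(M,[o+.03*np.array([0,0,1])+(.0485+sx*.107)*X+sy*.05*Y for sx in(-1,1) for sy in(-1,1)]).round())
E
```

```text
2.1833 [0.559  0.1105 0.2504] [-0.054 -0.026 -0.008  0.081  0.024 -0.071 -0.021]
unit [432.  84. 542. 199.] 0.85
unit [236.  24. 404. 185.] 0.66
unit [ 98.   0. 231.  71.] 0.56
neighbour_cell_center [258.  54. 315. 107.] 0.67
[[405. 134.]
 [357. 189.]
 [279.  22.]
 [233.  88.]]
```

View pics/w1.png

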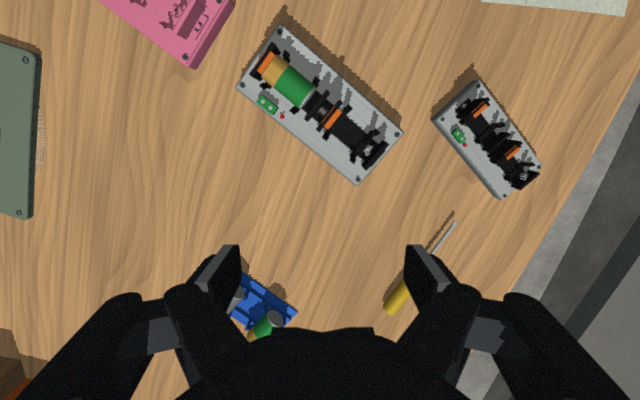

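```bash
python3 - <<'E'
from h import *
import pickle
p=pickle.load(open("pics/w1.pkl","rb"));M=model("wrist",p)
im=cv2.imread("pics/w1.png")
c=cv2.resize(im[15:195,225:415],None,fx=4,fy=3.33,interpolation=2);c=cv2.resize(im[15:165+30,225:415],(760,600)[0:2] if 0 else (633,600),interpolation=2)
cv2.imwrite("pics/w1c.png",c)
P=onz(M,[(237,86),(281,27),(403,132),(357,184)],.03);print(P.round(4))
e=(P[2]+P[3])/2;f=(P[0]+P[1])/2;d=f-e;print("len",np.linalg.norm(d),np.linalg.norm(P[0]-P[1]),"az",np.degrees(np.arctan2(d[1],d[0])),"origin",((e+f)/2-.0485*d/np.linalg.norm(d)).round(4))
print("cell in wrist", onz(M,[(272,322),(257,335)],.034).round(4))
plan(tool(-113),[.575,-.13,.20],8)
E
```

```text
[[0.4178 0.1776 0.03  ]
 [0.4516 0.2622 0.03  ]
 [0.6452 0.1949 0.03  ]
 [0.6125 0.1066 0.03  ]]
len 0.20612141985582014 0.09116409061510625 az 160.39271249762584 origin [0.5775 0.169  0.03  ]
cell in wrist [[ 0.5644 -0.159   0.034 ]
 [ 0.5478 -0.1937  0.034 ]]
{"dp":[6.2,-8.2,29.9],"angular":[0.094,0,0]},
{"dp":[6.2,-5.4,30.6],"angular":[0.094,0,0]},
{"dp":[6.2,-2.5,30.9],"angular":[0.094,0,0]},
{"dp":[6.2,0.5,31],"angular":[0.094,0,0]},
{"dp":[6.3,3.4,30.9],"angular":[0.093,0,0]},
{"dp":[6.2,6.2,30.4],"angular":[0.094,0,0]},
{"dp":[6.3,9,29.7],"angular":[0.093,0,0]},
{"dp":[6.2,11.8,28.8],"angular":[0.094,0,0]},
end err mm [-0.04  0.02 -0.01]
```

View pics/w1c.png

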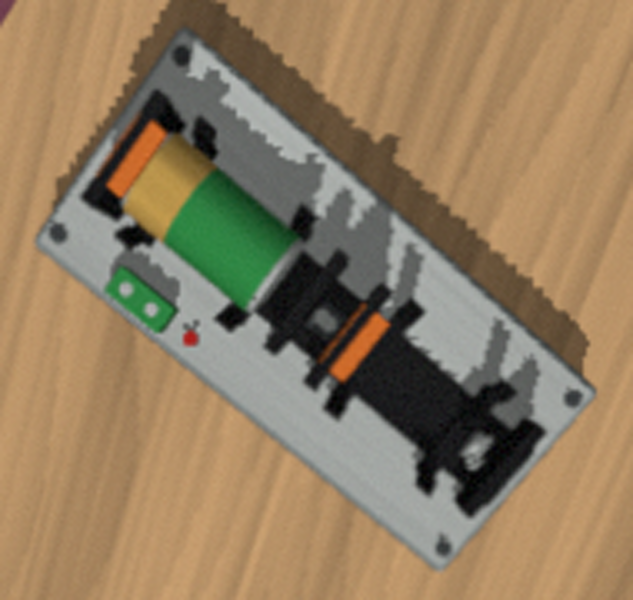

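```bash
python3 - <<'E'
from h import *
plan(tool(-113),[.535,-.225,.18],11)
E
```

```text
{"dp":[6.3,-12.3,28.6],"angular":[0.068,0,0]},
{"dp":[6.4,-10.4,29.4],"angular":[0.068,0,0]},
{"dp":[6.3,-8.3,30.1],"angular":[0.068,0,0]},
{"dp":[6.4,-6.3,30.6],"angular":[0.068,0,0]},
{"dp":[6.3,-4.2,30.9],"angular":[0.068,0,0]},
{"dp":[6.4,-2.1,31.1],"angular":[0.068,0,0]},
{"dp":[6.3,0,31.2],"angular":[0.068,0,0]},
{"dp":[6.4,2.2,31.1],"angular":[0.068,0,0]},
{"dp":[6.3,4.3,30.9],"angular":[0.069,0,0]},
{"dp":[6.4,6.4,30.5],"angular":[0.068,0,0]},
{"dp":[6.3,8.5,30.1],"angular":[0.069,0,0]},
end err mm [-0.03  0.04 -0.02]
```

Call:
carry_out(increments=[{"dp":[6.3,-12.3,28.6],"angular":[0.068,0,0]},{"dp":[6.4,-10.4,29.4],"angular":[0.068,0,0]},{"dp":[6.3,-8.3,30.1],"angular":[0.068,0,0]},{"dp":[6.4,-6.3,30.6],"angular":[0.068,0,0]},{"dp":[6.3,-4.2,30.9],"angular":[0.068,0,0]},{"dp":[6.4,-2.1,31.1],"angular":[0.068,0,0]},{"dp":[6.3,0,31.2],"angular":[0.068,0,0]},{"dp":[6.4,2.2,31.1],"angular":[0.068,0,0]}])

```text
time: 3.0
position: [0.5404, -0.1313, 0.1991]
eef_rot: [0.449, 0.547, 0.449, -0.546]
force: [1.4, -0.2, 0.1]
finger_gap: 0.0852
```

Call:
carry_out(increments=[{"dp":[6.3,4.3,30.9],"angular":[0.069,0,0]},{"dp":[6.4,6.4,30.5],"angular":[0.068,0,0]},{"dp":[6.3,8.5,30.1],"angular":[0.069,0,0]},{"dp":[0,0,0],"angular":[0,0,0]},{"dp":[0,0,0],"angular":[0,0,0]},{"dp":[0,0,0],"angular":[0,0,0]},{"dp":[0,0,0],"angular":[0,0,0]},{"dp":[0,0,0],"angular":[0,0,0]}], jaw=0.3)

```text
time: 3.67
position: [0.5357, -0.2234, 0.1805]
eef_rot: [0.391, 0.589, 0.391, -0.589]
force: [0.6, -0.3, 0.0]
finger_gap: 0.0597
```

```bash
python3 - <<'E'
from h import *
import pickle
s=ctrl.state(); p=pose(s); im=ctrl.camera("wrist")
cv2.imwrite("pics/w2.png",im[:,:,::-1]); pickle.dump(p,open("pics/w2.pkl","wb"))
M=model("wrist",p); print(p[1].round(4),p[0].round(3).tolist(),s["finger_gap"])
for t in("fresh_cell_center","spent_cell_center","caddy"):
    for b in ctrl.cut_out("wrist",t):
        m=b["mask"]; r=cv2.minAreaRect(np.argwhere(m)[:,::-1].astype(np.float32)); ys,xs=np.nonzero(m)
        print(t,np.round(b["rect"]),round(b["conf"],2),r, onz(M,[(xs.mean(),ys.mean()),r[0]],.034).round(4).tolist())
E
```

```text
[ 0.5357 -0.2234  0.1805] [[0.0, 0.922, -0.388], [0.0, -0.388, -0.922], [-1.0, 0.0, -0.0]] 0.05973667059348067
fresh_cell_center [308. 106. 340. 167.] 0.63 ((323.0, 136.0), (58.0, 30.0), 90.0) [[0.5564, -0.1757, 0.034], [0.5559, -0.1766, 0.034]]
spent_cell_center [235. 106. 264. 168.] 0.62 ((250.11880493164062, 136.6881103515625), (60.697269439697266, 32.73672866821289), 84.2894058227539) [[0.4814, -0.1452, 0.034], [0.4818, -0.146, 0.034]]
caddy [227.  99. 354. 173.] 0.72 ((289.2044372558594, 133.92184448242188), (73.65062713623047, 127.6044692993164), 89.21517944335938) [[0.5264, -0.1596, 0.034], [0.5227, -0.1602, 0.034]]
```

View pics/w2.png

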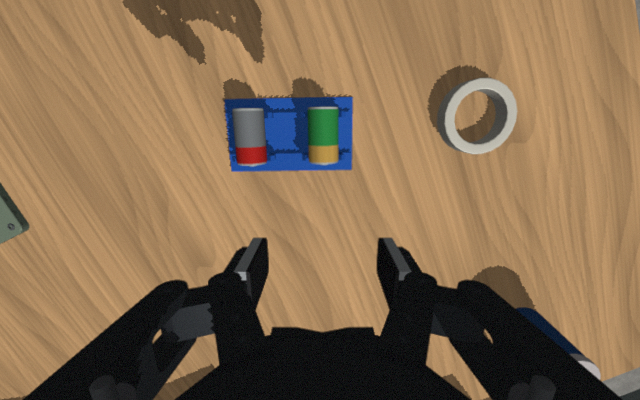

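```bash
python3 - <<'E'
from h import *
e=plan(tool(-112.5),[.555,-.179,.085],6)
plan(tool(-112.5),[.555,-.179,.016],5,start=e)
E
```

```text
{"dp":[15.9,0.1,-8.2],"angular":[-0.001,0,0]},
{"dp":[15.9,0.1,-8.2],"angular":[-0.001,0,0]},
{"dp":[15.9,0.1,-8.2],"angular":[-0.001,0,0]},
{"dp":[15.9,0.1,-8.2],"angular":[-0.002,0,0]},
{"dp":[15.9,0.1,-8.2],"angular":[-0.001,0,0]},
{"dp":[15.9,0.1,-8.3],"angular":[-0.002,0,0]},
end err mm [-0.06 -0.02  0.04]
{"dp":[13.8,0,0],"angular":[0,0,0]},
{"dp":[13.8,0,0],"angular":[0,0,0]},
{"dp":[13.8,0,0],"angular":[0,0,0]},
{"dp":[13.8,0,0],"angular":[0,0,0]},
{"dp":[13.8,-0.1,0],"angular":[0,0,0]},
end err mm [ 0.02 -0.05  0.04]
```

Call:
carry_out(increments=[{"dp":[15.9,0.1,-8.2],"angular":[0,0,0]},{"dp":[15.9,0.1,-8.2],"angular":[0,0,0]},{"dp":[15.9,0.1,-8.2],"angular":[0,0,0]},{"dp":[15.9,0.1,-8.2],"angular":[-0.004,0,0]},{"dp":[15.9,0.1,-8.2],"angular":[-0.004,0,0]},{"dp":[15.9,0.1,-8.3],"angular":[0,0,0]},{"dp":[0,0,0],"angular":[0,0,0]},{"dp":[0,0,0],"angular":[0,0,0]}])

```text
time: 4.53
position: [0.5548, -0.1793, 0.0848]
eef_rot: [-0.393, -0.588, -0.393, 0.588]
force: [-0.6, -0.0, -0.1]
finger_gap: 0.06
```

Call:
carry_out(increments=[{"dp":[13.8,0,0],"angular":[0,0,0]},{"dp":[13.8,0,0],"angular":[0,0,0]},{"dp":[13.8,0,0],"angular":[0,0,0]},{"dp":[13.8,0,0],"angular":[0,0,0]},{"dp":[13.8,0,0],"angular":[0,0,0]},{"dp":[0,0,0],"angular":[0,0,0]},{"dp":[0,0,0],"angular":[0,0,0]},{"dp":[0,0,0],"angular":[0,0,0]}])

```text
time: 5.2
position: [0.5554, -0.18, 0.0172]
eef_rot: [0.393, 0.588, 0.392, -0.588]
force: [-0.0, 0.3, 0.5]
finger_gap: 0.0598
```

Call:
carry_out(increments=[{"dp":[0,0,0],"angular":[0,0,0]},{"dp":[0,0,0],"angular":[0,0,0]},{"dp":[0,0,0],"angular":[0,0,0]},{"dp":[0,0,0],"angular":[0,0,0]},{"dp":[0,0,0],"angular":[0,0,0]},{"dp":[0,0,0],"angular":[0,0,0]},{"dp":[0,0,0],"angular":[0,0,0]},{"dp":[0,0,0],"angular":[0,0,0]}], jaw=1)

```text
time: 5.87
position: [0.5551, -0.1795, 0.0169]
eef_rot: [0.393, 0.588, 0.393, -0.588]
force: [-3.3, 1.8, 14.9]
finger_gap: 0.0283
```

```bash
python3 - <<'E'
from h import *
s=ctrl.state();p=pose(s);print(p[1].round(4),s["force"],s["wrist_torque"],s["finger_gap"],s["joint_positions"])
im=ctrl.camera("wrist");cv2.imwrite("pics/w3.png",im[:,:,::-1])
plan(tool(-112.5),[p[1][0],p[1][1],.165],7)
E
```

```text
[ 0.5551 -0.1795  0.0169] [-3.27389475  1.76556114 14.85632844] [0.34605594 0.84242057 0.0475141 ] 0.028282282300834287 [ 0.1555576   1.00832609  0.20826242  1.62470855 -0.34462512  0.54413551
  0.17261635]
{"dp":[-21.2,0,0],"angular":[0,0,0]},
{"dp":[-21.2,0,0],"angular":[0,0,0]},
{"dp":[-21.1,0,0],"angular":[0,0,0]},
{"dp":[-21.2,0,0],"angular":[0,0,0]},
{"dp":[-21.1,0,0],"angular":[0,0,0]},
{"dp":[-21.2,0.1,0],"angular":[0,0,0]},
{"dp":[-21.1,0,0],"angular":[0,0,-0.001]},
end err mm [0.02 0.01 0.03]
```

```bash
python3 - <<'E'
import cv2
im=cv2.imread("pics/w3.png");cv2.imwrite("pics/w3c.png",cv2.resize(im[180:380,202:442],(720,600),interpolation=2))
E
```

```text
(no output)
```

View pics/w3c.png

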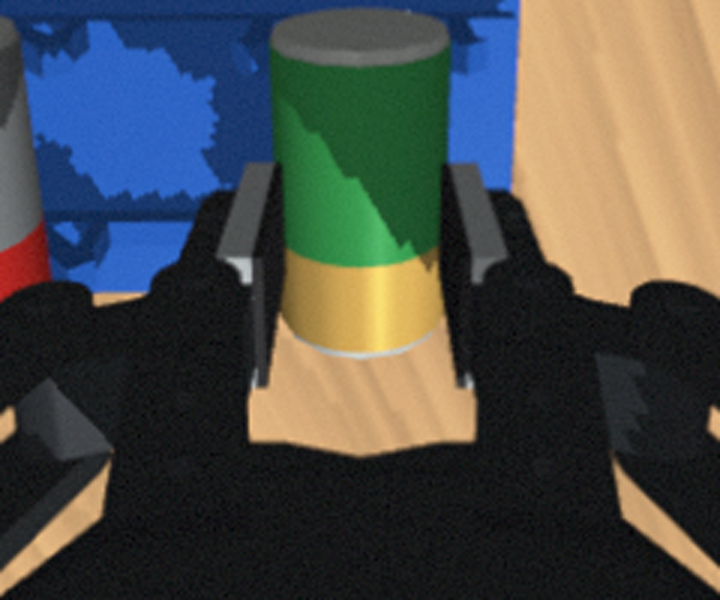

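Call:
carry_out(increments=[{"dp":[-5,0,0],"angular":[0,0,0]},{"dp":[-10,0,0],"angular":[0,0,0]},{"dp":[-20,0,0],"angular":[0,0,0]},{"dp":[-24,0,0],"angular":[0,0,0]},{"dp":[-24,0,0],"angular":[0,0,0]},{"dp":[-24,0,0],"angular":[0,0,0]},{"dp":[-24,0,0],"angular":[0,0,0]},{"dp":[-20,0,0],"angular":[0,0,0]}])

```text
time: 6.58
position: [0.555, -0.1795, 0.1694]
eef_rot: [0.393, 0.588, 0.392, -0.588]
force: [0.1, 0.9, -0.8]
finger_gap: 0.0283
```

```bash
python3 - <<'E'
from h import *
import pickle
ctrl.camera("wrist");ctrl.camera("wrist");s=ctrl.state();p=pose(s);print(p[1].round(4),s["force"],s["wrist_torque"],s["finger_gap"])
ims={c:ctrl.camera(c) for c in("wrist","side","scene")}
pickle.dump((p,ims),open("pics/g.pkl","wb"))
for c in ims:
    for b in ctrl.cut_out(c,"fresh_cell_center"):
        r=cv2.minAreaRect(np.argwhere(b["mask"])[:,::-1].astype(np.float32));print(c,np.round(b["rect"]),round(b["conf"],2),r)
    M=model(c,p) 
    # predicted cell axis ends: TCP -18mm back, +-29.5, offset -3 along z
    R0,t=p
    pts=[t+R0@np.array([-.018,0,-.003+d]) for d in(-.0295,0,.0295)];print("  pred flat,mid,button end",proj(M,pts).round(1).tolist())
w=ims["wrist"][180:380,202:442,::-1];w=cv2.resize(w,(480,400),interpolation=2)
q=proj(model("side",p),[p[1]])[0].astype(int);sd=ims["side"][max(0,q[1]-70):q[1]+30,max(0,q[0]-40):q[0]+40,::-1];sd=cv2.resize(sd,(320,400),interpolation=2)
cv2.imwrite("pics/g.png",np.hstack([w,sd]))
E
```

```text
[ 0.556  -0.1799  0.1705] [-0.40815705  0.08048817 -2.14158135] [-0.04137481  0.02975087  0.01230319] 0.028156571704962576
wrist [292. 182. 356. 301.] 0.79 ((323.0271911621094, 240.81576538085938), (114.50308227539062, 59.367034912109375), 88.09085083007812)
  pred flat,mid,button end [[323.0, 190.4], [323.0, 240.1], [322.9, 284.6]]
side [328. 121. 348. 139.] 0.61 ((337.4615173339844, 130.1923065185547), (13.590154647827148, 18.85980796813965), 56.3099365234375)
  pred flat,mid,button end [[332.8, 131.8], [339.8, 127.5], [346.6, 123.5]]
scene [261. 196. 291. 217.] 0.56 ((277.1000061035156, 205.8000030517578), (14.230249404907227, 28.7767276763916), 71.56504821777344)
  pred flat,mid,button end [[288.1, 201.4], [276.1, 205.4], [263.8, 209.6]]
```

View pics/g.png

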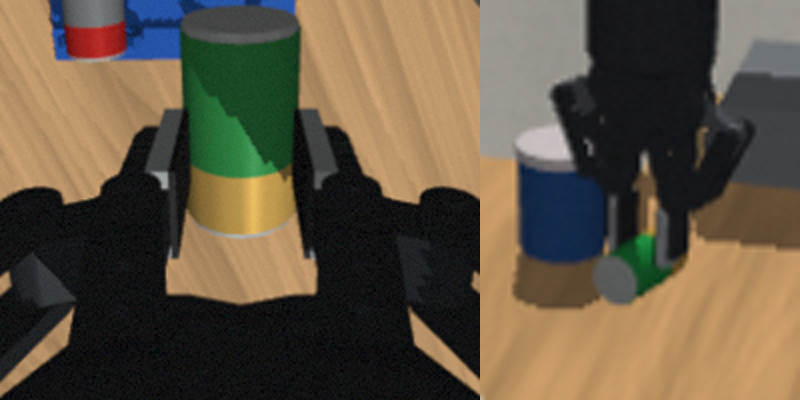

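```bash
python3 - <<'E'
from h import *
import pickle
p,ims=pickle.load(open("pics/g.pkl","rb"));R0,t=p
M=model("side",p);print("q",proj(M,[t]).round(1))
K,D,Rc,o=model("wrist",p)
for b in(-.012,-.015,-.018,-.021):
    P=t+R0@np.array([b,0,-.0325]); c=Rc.T@(P-o); print(b,"depth",c[2].round(4),"width px",(278*.0332/c[2]).round(1),"uv",proj((K,D,Rc,o),[P]).round(1),"side",proj(M,[P]).round(1),proj(M,[P+[0,0,.0166],P-[0,0,.0166]]).round(1).tolist())
s=ims["side"].astype(int);sub=s[110:150,318:360]
# gray flat disk: low saturation, mid brightness
mx=sub.max(2);mn=sub.min(2);m=((mx-mn)<25)&(mx>90)&(mx<190)
n,l,st,c=cv2.connectedComponentsWithStats(m.astype(np.uint8))
for i in range(1,n):
    if st[i,4]>15: print("gray blob",c[i]+[318,110],st[i])
w=ims["wrist"];row=w[192,270:380];print("wrist row green/gray edges",[int(270+i) for i in np.nonzero(np.abs(np.diff(row.astype(int).sum(1)))>60)[0]])
E
```

```text
q [[340.3 133.5]]
-0.012 depth 0.1571 width px 58.7 uv [[323.  187.7]] side [[332.7 133.9]] [[332.8, 127.8], [332.7, 139.9]]
-0.015 depth 0.1542 width px 59.8 uv [[323.  189.1]] side [[332.8 132.8]] [[332.8, 126.7], [332.7, 138.9]]
-0.018 depth 0.1514 width px 61.0 uv [[323.  190.4]] side [[332.8 131.8]] [[332.9, 125.6], [332.7, 137.8]]
-0.021 depth 0.1485 width px 62.2 uv [[323.  191.9]] side [[332.8 130.7]] [[332.9, 124.5], [332.7, 136.7]]
gray blob [334.65714286 131.57142857] [12 18  9 10 35]
wrist row green/gray edges [351, 352]
```

```bash
python3 - <<'E'
from h import *
R1=tool(-112.5); 
# go clockwise: +x rotations; intermediate to fix direction
e=plan(tool(-156.5),[.519,.011,.16],8)
plan(tool(160.4),[.483,.2025,.14],8,start=e)
E
```

```text
{"dp":[0.8,-13.2,-20.3],"angular":[0.096,0,0]},
{"dp":[0.8,-15.1,-18.9],"angular":[0.096,0,0]},
{"dp":[0.8,-16.8,-17.4],"angular":[0.096,0,0]},
{"dp":[0.8,-18.4,-15.7],"angular":[0.096,0,0]},
{"dp":[0.7,-19.9,-13.8],"angular":[0.096,0,0]},
{"dp":[0.8,-21.1,-11.9],"angular":[0.096,0,0]},
{"dp":[0.7,-22.1,-9.8],"angular":[0.096,0.001,0]},
{"dp":[0.8,-23,-7.6],"angular":[0.096,0,0.001]},
end err mm [-0.01  0.01  0.02]
{"dp":[2.5,-23.8,-5.4],"angular":[0.094,0,0]},
{"dp":[2.5,-24.1,-3.2],"angular":[0.094,0,0]},
{"dp":[2.5,-24.3,-0.9],"angular":[0.094,0,0]},
{"dp":[2.5,-24.3,1.4],"angular":[0.094,0,0]},
{"dp":[2.5,-24.1,3.7],"angular":[0.094,0,0]},
{"dp":[2.5,-23.6,6],"angular":[0.094,0,0]},
{"dp":[2.5,-23,8.1],"angular":[0.094,0,0]},
{"dp":[2.5,-22.1,10.3],"angular":[0.094,0,0]},
end err mm [ 0.02 -0.    0.04]
```

Call:
carry_out(increments=[{"dp":[0.8,-13.2,-20.3],"angular":[0.096,0,0]},{"dp":[0.8,-15.1,-18.9],"angular":[0.096,0,0]},{"dp":[0.8,-16.8,-17.4],"angular":[0.096,0,0]},{"dp":[0.8,-18.4,-15.7],"angular":[0.096,0,0]},{"dp":[0.7,-19.9,-13.8],"angular":[0.096,0,0]},{"dp":[0.8,-21.1,-11.9],"angular":[0.096,0,0]},{"dp":[0.7,-22.1,-9.8],"angular":[0.096,0,0]},{"dp":[0.8,-23,-7.6],"angular":[0.096,0,0]}])

```text
time: 7.65
position: [0.5189, 0.0119, 0.1602]
eef_rot: [-0.142, -0.692, -0.142, 0.693]
force: [-0.5, 0.5, -2.0]
finger_gap: 0.0277
```

Call:
carry_out(increments=[{"dp":[2.5,-23.8,-5.4],"angular":[0.094,0,0]},{"dp":[2.5,-24.1,-3.2],"angular":[0.094,0,0]},{"dp":[2.5,-24.3,-0.9],"angular":[0.094,0,0]},{"dp":[2.5,-24.3,1.4],"angular":[0.094,0,0]},{"dp":[2.5,-24.1,3.7],"angular":[0.094,0,0]},{"dp":[2.5,-23.6,6],"angular":[0.094,0,0]},{"dp":[2.5,-23,8.1],"angular":[0.094,0,0]},{"dp":[2.5,-22.1,10.3],"angular":[0.094,0,0]}])

```text
time: 8.32
position: [0.4828, 0.2036, 0.14]
eef_rot: [0.122, -0.696, 0.122, 0.697]
force: [-0.1, -0.0, -1.0]
finger_gap: 0.0281
```

Call:
carry_out(increments=[{"dp":[0,0,0],"angular":[0,0,0]},{"dp":[0,0,0],"angular":[0,0,0]},{"dp":[0,0,0],"angular":[0,0,0]},{"dp":[0,0,0],"angular":[0,0,0]},{"dp":[0,0,0],"angular":[0,0,0]},{"dp":[0,0,0],"angular":[0,0,0]},{"dp":[0,0,0],"angular":[0,0,0]},{"dp":[0,0,0],"angular":[0,0,0]}])

```text
time: 8.98
position: [0.4835, 0.2022, 0.1407]
eef_rot: [-0.12, 0.697, -0.12, -0.697]
force: [0.3, 0.2, -1.5]
finger_gap: 0.0283
```

```bash
python3 - <<'E'
from h import *
import pickle
s=ctrl.state(); p=pose(s); im=ctrl.camera("wrist")
cv2.imwrite("pics/w4.png",im[:,:,::-1]); pickle.dump(p,open("pics/w4.pkl","wb"))
M=model("wrist",p); print(p[1].round(4),p[0].round(3).tolist(),s["finger_gap"],s["force"],s["joint_positions"])
o=np.array([.5775,.169,0]);az=np.radians(160.4);X=np.array([np.cos(az),np.sin(az),0]);Y=np.array([-X[1],X[0],0]);Z=np.array([0,0,1.])
q=proj(M,[o+.03*Z+(.0485+sx*.107)*X+sy*.05*Y for sx,sy in((-1,-1),(-1,1),(1,1),(1,-1))]);print(q.round(1))
u0=im.copy()[:,:,::-1].copy()
cv2.imwrite("pics/w4c.png",cv2.resize(u0[20:300,140:500],(771,600),interpolation=2))
E
```

```text
[0.4835 0.2022 0.1407] [[0.0, -0.336, -0.942], [-0.0, -0.942, 0.336], [-1.0, -0.0, -0.0]] 0.028323188194275387 [ 0.32272108  0.16475537 -1.4797527 ] [-0.8492266   0.87411534  0.80249265  1.77340611 -0.81357564  0.86158152
 -1.57303307]
[[264.5  14.8]
 [378.3  14.7]
 [367.9 239. ]
 [275.4 239. ]]
```

View pics/w4c.png

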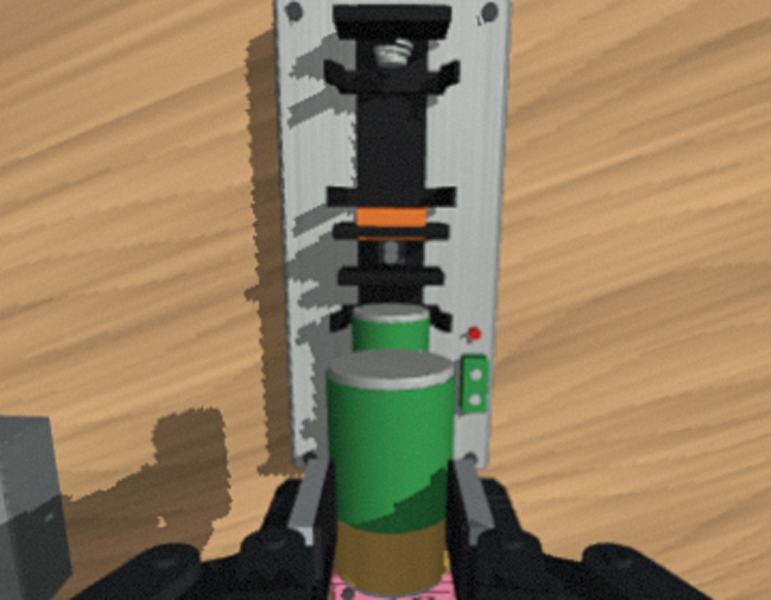

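```bash
python3 - <<'E'
from h import *
import pickle
p=pickle.load(open("pics/w4.pkl","rb"));M=model("wrist",p);R0,t=p
def tc(uv,z): return (R0.T@(onz(M,[uv],z)[0]-t)*1000).round(2)
f=lambda x,y:(140+x/2.142,20+y/2.143)
e=tc(f(391,467),.03); print("housing end (unit x 155.5)",e)
print("origin tool z:",e[2]-155.5)
for n,xy,z,nom in(("lip inner top",(392,208),.0754,26.5),("wall outer? lip back",(392,225),.0754,32),("spring wall top front edge",(392,38),.060,-40),("spring wall top back",(392,7),.060,-44),("plate",(394,50),.0546,-26.5),("saddle+ edge far",(392,187),.057,19),("saddle+ near",(392,205),.057,27),("saddle- far",(392,62),.057,-27),("saddle- near",(392,92),.057,-19)):
    q=tc(f(*xy),z);print(n,q,"unit x",round(q[2]-e[2]+155.5,1),"nom",nom)
print("flat of held cell: ")
E
```

```text
housing end (unit x 155.5) [110.65   0.71  54.49]
origin tool z: -101.00999999999999
lip inner top [ 65.25   1.04 -70.85] unit x 30.2 nom 26.5
wall outer? lip back [ 65.25   1.04 -64.71] unit x 36.3 nom 32
spring wall top front edge [  80.66    1.03 -132.03] unit x -31.0 nom -40
spring wall top back [  80.66    1.02 -142.46] unit x -41.5 nom -44
plate [  86.06    1.8  -129.18] unit x -28.2 nom -26.5
saddle+ edge far [ 83.65   1.07 -78.89] unit x 22.1 nom 19
saddle+ near [ 83.65   1.07 -71.98] unit x 29.0 nom 27
saddle- far [  83.66    1.04 -124.45] unit x -23.4 nom -27
saddle- near [  83.66    1.04 -113.88] unit x -12.9 nom -19
flat of held cell:
```

```bash
python3 - <<'E'
from h import *
import pickle
p=pickle.load(open("pics/w4.pkl","rb"));M=model("wrist",p);R0,t=p
K,D,Rc,o=M;print((R0.T@(o-t)*1000).round(2),(R0.T@Rc).round(4).tolist())
def tc(uv,z): return (R0.T@(onz(M,[uv],z)[0]-t)*1000).round(2)
f=lambda x,y:(140+(x+.5)/2.1417-.5,20+(y+.5)/2.143-.5)
print(tc(f(390.5,368),p[1][2]+.017),tc(f(391.5,450),p[1][2]+.034),tc(f(392,208),.0754),tc(f(392.5,92),.057))
E
```

```text
[-164.41    0.64  -71.3 ] [[0.0012, -0.2824, 0.9593], [1.0, 0.0003, -0.0011], [0.0001, 0.9593, 0.2824]]
[-17.     0.41 -31.66] [-34.     0.67 -16.18] [ 65.25   0.85 -71.06] [  83.66    1.04 -114.08]
```

```bash
cat >> h.py <<'E'
AZ=160.4
_R=np.array([[0,-.3355,-.9421],[0,-.9421,.3355],[-1,0,0]])
O=np.array([.4835,.2022,.1407])+tool(AZ)@np.array([.1407,.00045,-.101]) # TCP here => cell on unit's x=tcp line
CX,CZ=-.0175,-.0019   # cell centre in tool
def ins(a,xe,ze):
    """tool pose for cell raised a rad, flat end's lower edge at unit x=xe, height ze (mm)"""
    Rt=tool(AZ,a); e=Rt@np.array([CX+.0166,0,CZ-.0295])
    P=O+tool(AZ)@np.array([0,0,xe/1000]); P[2]=ze/1000
    return Rt,P-e
def back(p=None):
    """measured pose -> a, xe, ze, tool-y error mm"""
    Rt,t=p or pose(); a=np.arcsin(Rt[2,2]); e=t+Rt@np.array([CX+.0166,0,CZ-.0295])
    d=tool(AZ).T@(e-O); return round(a,4),(d[2]*1000).round(2),(e[2]*1000).round(2),(d[1]*1000).round(2)
E
python3 - <<'E'
from h import *
print(O.round(4),back(),[x.round(3).tolist() for x in ins(.576,-9,51)])
e=plan(*ins(.576,-8,91),8)
plan(*ins(.576,-8,53),5,start=e)
E
```

```text
[0.5785 0.1679 0.    ] (np.float64(0.0), np.float64(69.69), np.float64(141.53), np.float64(-0.49)) [[[-0.513, -0.335, -0.79], [0.183, -0.942, 0.281], [-0.839, 0.0, 0.545]], [0.562, 0.174, 0.067]]
{"dp":[4.2,0.1,-10.3],"angular":[0,-0.072,0]},
{"dp":[3.4,0.1,-10.6],"angular":[0,-0.072,0]},
{"dp":[2.6,0,-10.8],"angular":[0,-0.072,0]},
{"dp":[1.9,0.1,-10.9],"angular":[0,-0.072,0]},
{"dp":[1.1,0,-11],"angular":[0,-0.072,0]},
{"dp":[0.3,0.1,-11.1],"angular":[0,-0.072,0]},
{"dp":[-0.6,0,-11.1],"angular":[0,-0.072,0]},
{"dp":[-1.3,0.1,-11],"angular":[0,-0.072,0]},
end err mm [-0.01  0.03  0.03]
{"dp":[6.4,0,-4.1],"angular":[0,0,0]},
{"dp":[6.4,0,-4.1],"angular":[0,0,0]},
{"dp":[6.4,0,-4.2],"angular":[0,0,0]},
{"dp":[6.3,0,-4.1],"angular":[0,0,0]},
{"dp":[6.4,0,-4.2],"angular":[0,0,0]},
end err mm [0.   0.03 0.06]
```

Call:
carry_out(increments=[{"dp":[4.2,0.1,-10.3],"angular":[0,-0.072,0]},{"dp":[3.4,0.1,-10.6],"angular":[0,-0.072,0]},{"dp":[2.6,0,-10.8],"angular":[0,-0.072,0]},{"dp":[1.9,0.1,-10.9],"angular":[0,-0.072,0]},{"dp":[1.1,0,-11],"angular":[0,-0.072,0]},{"dp":[0.3,0.1,-11.1],"angular":[0,-0.072,0]},{"dp":[-0.6,0,-11.1],"angular":[0,-0.072,0]},{"dp":[-1.3,0.1,-11],"angular":[0,-0.072,0]}])

```text
time: 9.7
position: [0.5611, 0.1737, 0.1074]
eef_rot: [0.15, -0.469, 0.081, 0.867]
force: [-0.2, 0.9, -1.1]
finger_gap: 0.0283
```

Call:
carry_out(increments=[{"dp":[0,0,0],"angular":[0,0,0]},{"dp":[0,0,0],"angular":[0,0,0]},{"dp":[6.4,0,-4.1],"angular":[0,0,0]},{"dp":[6.4,0,-4.1],"angular":[0,0,0]},{"dp":[6.4,0,-4.1],"angular":[0,0,0]},{"dp":[6.4,0,-4.2],"angular":[0,0,0]},{"dp":[0,0,0],"angular":[0,0,0]},{"dp":[0,0,0],"angular":[0,0,0]}])

```text
time: 10.37
position: [0.5603, 0.1745, 0.0766]
eef_rot: [0.149, -0.47, 0.081, 0.866]
force: [-0.1, 0.1, -1.4]
finger_gap: 0.0281
```

```bash
python3 - <<'E'
from h import *
import pickle
f=[]
for i in range(3): f.append(ctrl.camera("side") is None); s=ctrl.state();print(np.round(s["force"],2),np.round(s["wrist_torque"],3))
print(back(),s["joint_positions"].round(3),s["finger_gap"],s["time"])
p=pose();im=ctrl.camera("side");M=model("side");c=proj(M,[p[1]])[0].astype(int)
a=im[c[1]-60:c[1]+40,c[0]-65:c[0]+65,::-1]
w=ctrl.camera("wrist")[60:380,200:440,::-1]
cv2.imwrite("pics/s5.png",np.hstack([cv2.resize(a,(520,400),interpolation=2),cv2.resize(w,(280,400),interpolation=cv2.INTER_AREA)]))
E
```

```text
[ 0.5  -0.14 -1.97] [-0.238 -0.721  0.06 ]
[-0.14 -0.45 -1.6 ] [-0.266 -0.716 -0.018]
[-0.76  0.42 -1.45] [-0.252 -0.715  0.007]
(np.float64(0.5754), np.float64(-7.93), np.float64(60.87), np.float64(-0.2)) [-0.371  1.272  0.61   0.897 -0.757  1.694 -1.747] 0.02841159839262249 10.5167
```

View pics/s5.png

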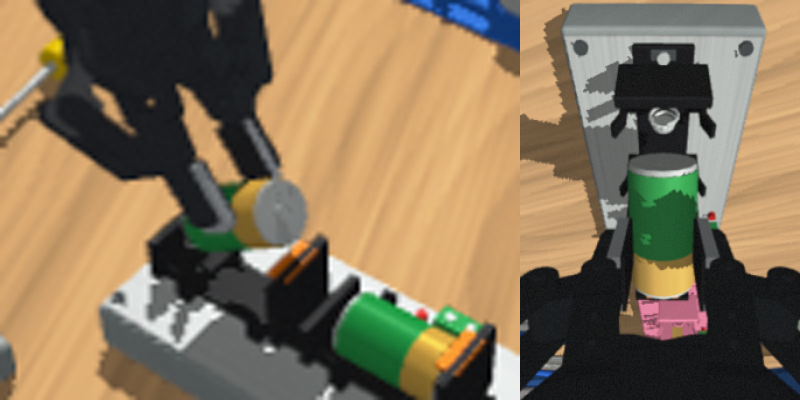

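Call:
carry_out(increments=[{"dp":[2.8,0.1,-1.8],"angular":[0,0,0]},{"dp":[2.8,0.1,-1.8],"angular":[0,0,0]},{"dp":[2.7,0,-1.8],"angular":[0,0,0]},{"dp":[-0.9,0,-1.3],"angular":[0,0,0]},{"dp":[-0.9,0,-1.3],"angular":[0,0,0]},{"dp":[-0.9,0,-1.3],"angular":[0,0,0]},{"dp":[-0.9,0,-1.3],"angular":[0,0,0]},{"dp":[0,0,0],"angular":[0,0,0]}])

```text
time: 11.28
position: [0.5667, 0.1718, 0.067]
eef_rot: [0.15, -0.47, 0.081, 0.866]
force: [-0.3, 0.9, -1.1]
finger_gap: 0.0283
```

Call:
carry_out(increments=[{"dp":[-0.5,0,-0.8],"angular":[0,0,0]},{"dp":[-0.5,0,-0.8],"angular":[0,0,0]},{"dp":[-0.5,0,-0.8],"angular":[0,0,0]},{"dp":[-0.5,0,-0.8],"angular":[0,0,0]},{"dp":[0,0,0],"angular":[0,0,0]},{"dp":[0,0,0],"angular":[0,0,0]},{"dp":[0,0,0],"angular":[0,0,0]},{"dp":[0,0,0],"angular":[0,0,0]}])

```text
time: 11.95
position: [0.57, 0.1709, 0.0671]
eef_rot: [0.15, -0.47, 0.081, 0.866]
force: [-3.0, 1.3, -0.3]
finger_gap: 0.0278
```

```bash
cat >> h.py <<'E'
def feel(n=3):
    F=[];T=[]
    for i in range(n): ctrl.camera("side"); s=ctrl.state(); F.append(tool(AZ).T@s["force"]);T.append(tool(AZ).T@s["wrist_torque"])
    f=np.mean(F,0)*[-1,1,1]; print("F unit: x %.2f  lat %.2f  up %.2f | torque lat %.3f"%(f[2],f[1],f[0],np.mean(T,0)[1]),back(),"gap",round(s["finger_gap"],4),"t",round(s["time"],2))
E
python3 -c "
from h import *
feel(4)"
```

```text
F unit: x 3.95  lat -0.08  up 0.56 | torque lat -0.193 (np.float64(0.576), np.float64(-17.87), np.float64(50.71), np.float64(0.08)) gap 0.028 t 12.15
```

Call:
carry_out(increments=[{"dp":[-0.5,0,-0.8],"angular":[0,0,0]},{"dp":[-0.5,0,-0.8],"angular":[0,0,0]},{"dp":[-0.5,0,-0.8],"angular":[0,0,0]},{"dp":[-0.5,0,-0.8],"angular":[0,0,0]},{"dp":[0,0,0],"angular":[0,0,0]},{"dp":[0,0,0],"angular":[0,0,0]},{"dp":[0,0,0],"angular":[0,0,0]},{"dp":[0,0,0],"angular":[0,0,0]}])

```text
time: 12.82
position: [0.5733, 0.1697, 0.0672]
eef_rot: [0.15, -0.47, 0.081, 0.866]
force: [-8.4, 1.0, 3.1]
finger_gap: 0.0283
```

```bash
python3 -c "
from h import *
feel(4)
p=pose();M=model('side');c=proj(M,[p[1]])[0].astype(int);im=ctrl.camera('side')
for b in ctrl.cut_out('side','fresh_cell_center'):print(b['rect'],b['conf'],cv2.minAreaRect(np.argwhere(b['mask'])[:,::-1].astype(np.float32)))
"
```

```text
F unit: x 8.30  lat 0.76  up 3.08 | torque lat -1.400 (np.float64(0.5774), np.float64(-21.24), np.float64(50.8), np.float64(0.04)) gap 0.028 t 13.02
[273.9, 239.2, 301.7, 260.9] 0.92 ((286.7101135253906, 249.6381378173828), (26.697906494140625, 18.152082443237305), 3.5763344764709473)
[253.6, 254.0, 365.5, 332.1] 0.64 ((310.3529052734375, 284.4117736816406), (109.41609954833984, 54.53654861450195), 30.963754653930664)
```

Call:
carry_out(increments=[{"dp":[-0.5,0,-0.8],"angular":[0,0,0]},{"dp":[-0.5,0,-0.8],"angular":[0,0,0]},{"dp":[-0.5,0,-0.8],"angular":[0,0,0]},{"dp":[-0.4,0,-0.6],"angular":[0,0,0]},{"dp":[0,0,0],"angular":[0,0,0]},{"dp":[0,0,0],"angular":[0,0,0]},{"dp":[0,0,0],"angular":[0,0,0]},{"dp":[0,0,0],"angular":[0,0,0]}])

```text
time: 13.78
position: [0.5762, 0.1687, 0.0674]
eef_rot: [0.15, -0.469, 0.081, 0.867]
force: [-12.8, 3.2, 6.1]
finger_gap: 0.0281
```

```bash
python3 -c "
from h import *
feel(4)
"
```

```text
F unit: x 12.32  lat 1.39  up 5.49 | torque lat -2.493 (np.float64(0.5787), np.float64(-24.31), np.float64(50.96), np.float64(-0.01)) gap 0.0279 t 13.98
```

```bash
cat >> h.py <<'E'
def roll(a,Xp,ze=None):
    ze=39.5+a/.576*11.5 if ze is None else ze
    return ins(a,Xp+(60.1-ze)*np.tan(a),ze)
E
python3 -c "
from h import *
e=plan(*roll(.576,-31.3),2)
plan(*roll(.40,-31.3),5,start=e)
"
```

```text
{"dp":[-0.3,0,-0.4],"angular":[0,0.001,0]},
{"dp":[-0.2,0,-0.5],"angular":[0,0.002,0]},
end err mm [ 0.   -0.01  0.05]
{"dp":[1.6,0,-0.6],"angular":[0,0.035,0]},
{"dp":[1.6,0,-0.5],"angular":[0,0.035,0]},
{"dp":[1.7,0,-0.5],"angular":[0,0.035,0]},
{"dp":[1.7,0,-0.5],"angular":[0,0.035,0]},
{"dp":[1.7,0,-0.3],"angular":[0,0.036,0]},
end err mm [ 0.05 -0.03  0.02]
```

Call:
carry_out(increments=[{"dp":[-0.3,0,-0.4],"angular":[0,0,0]},{"dp":[-0.2,0,-0.5],"angular":[0,0,0]},{"dp":[1.6,0,-0.6],"angular":[0,0.035,0]},{"dp":[1.6,0,-0.5],"angular":[0,0.035,0]},{"dp":[1.7,0,-0.5],"angular":[0,0.035,0]},{"dp":[1.7,0,-0.5],"angular":[0,0.035,0]},{"dp":[1.7,0,-0.3],"angular":[0,0.036,0]},{"dp":[0,0,0],"angular":[0,0,0]}])

```text
time: 14.65
position: [0.5748, 0.1701, 0.0592]
eef_rot: [0.142, -0.544, 0.093, 0.822]
force: [-12.2, 5.1, 4.5]
finger_gap: 0.028
```

```bash
python3 -c "
from h import *
feel(4)
plan(*roll(.25,-31.3),5)
"
```

```text
F unit: x 13.24  lat -1.88  up 5.24 | torque lat -2.824 (np.float64(0.4033), np.float64(-25.31), np.float64(47.32), np.float64(-0.77)) gap 0.0277 t 14.85
{"dp":[1.3,0.1,-0.7],"angular":[0,0.031,0]},
{"dp":[1.3,0.2,-0.6],"angular":[0,0.031,0]},
{"dp":[1.4,0.1,-0.6],"angular":[0,0.03,0]},
{"dp":[1.4,0.2,-0.6],"angular":[0,0.031,0]},
{"dp":[1.4,0.1,-0.5],"angular":[0.001,0.03,0.001]},
end err mm [ 0.03 -0.06 -0.  ]
```

Call:
carry_out(increments=[{"dp":[1.2,0,-0.8],"angular":[0,0.031,0]},{"dp":[1.2,0,-0.7],"angular":[0,0.031,0]},{"dp":[1.3,0,-0.6],"angular":[0,0.03,0]},{"dp":[1.4,0,-0.6],"angular":[0,0.031,0]},{"dp":[1.4,0,-0.5],"angular":[0,0.03,0]},{"dp":[0,0,0],"angular":[0,0,0]},{"dp":[0,0,0],"angular":[0,0,0]},{"dp":[0,0,0],"angular":[0,0,0]}])

```text
time: 15.52
position: [0.5755, 0.1699, 0.0513]
eef_rot: [0.135, -0.604, 0.104, 0.779]
force: [-13.0, 7.2, 3.6]
finger_gap: 0.028
```

```bash
python3 - <<'E'
from h import *
feel(4)
import pickle
p=pose();M=model('side');c=proj(M,[p[1]])[0].astype(int)
a=ctrl.camera('side')[c[1]-45:c[1]+35,c[0]-40:c[0]+50,::-1]
w=ctrl.camera("wrist");b=w[60:380,190:450,::-1]
cv2.imwrite("pics/s6.png",np.hstack([cv2.resize(a,(450,400),interpolation=2),cv2.resize(b,(325,400),interpolation=2)]))
plan(*roll(.12,-31.3),5)
E
```

```text
F unit: x 15.39  lat -2.50  up 3.80 | torque lat -3.183 (np.float64(0.2512), np.float64(-27.19), np.float64(44.26), np.float64(-0.86)) gap 0.0281 t 15.72
{"dp":[1.2,0.2,-0.6],"angular":[0,0.026,0]},
{"dp":[1.2,0.2,-0.5],"angular":[0,0.026,0]},
{"dp":[1.2,0.1,-0.5],"angular":[0,0.026,0]},
{"dp":[1.2,0.2,-0.5],"angular":[0,0.027,0.001]},
{"dp":[1.3,0.1,-0.4],"angular":[0.001,0.026,0]},
end err mm [ 0.   -0.03  0.04]
```

View pics/s6.png

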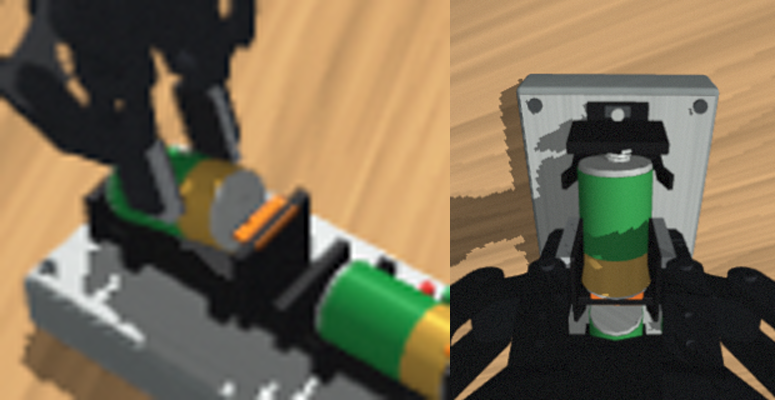

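```bash
python3 - <<'E'
from h import *
plan(*roll(.12,-30.6),5)
E
```

```text
{"dp":[1.2,0.2,-0.4],"angular":[0,0.026,0]},
{"dp":[1.2,0.2,-0.4],"angular":[0,0.026,0]},
{"dp":[1.3,0.1,-0.4],"angular":[0,0.026,0]},
{"dp":[1.2,0.2,-0.3],"angular":[0,0.027,0.001]},
{"dp":[1.3,0.1,-0.3],"angular":[0.001,0.026,0]},
end err mm [ 0.01 -0.03  0.  ]
```

Call:
carry_out(increments=[{"dp":[1.2,0.1,-0.3],"angular":[0,0.026,0]},{"dp":[1.2,0.1,-0.4],"angular":[0,0.026,0]},{"dp":[1.3,0.1,-0.4],"angular":[0,0.026,0]},{"dp":[1.2,0.1,-0.3],"angular":[0,0.027,0]},{"dp":[1.3,0.1,-0.3],"angular":[0,0.026,0]},{"dp":[0,0,0],"angular":[0,0,0]},{"dp":[0,0,0],"angular":[0,0,0]},{"dp":[0,0,0],"angular":[0,0,0]}])

```text
time: 16.48
position: [0.5756, 0.1688, 0.0446]
eef_rot: [0.127, -0.654, 0.113, 0.737]
force: [-13.3, 5.2, 2.9]
finger_gap: 0.0281
```

```bash
python3 - <<'E'
from h import *
feel(4)
plan(*roll(.06,-30.4),5)
E
```

```text
F unit: x 14.22  lat -0.72  up 2.12 | torque lat -3.116 (np.float64(0.1202), np.float64(-28.31), np.float64(41.67), np.float64(0.07)) gap 0.0282 t 16.68
{"dp":[0.5,0,-0.2],"angular":[0,0.012,0]},
{"dp":[0.6,0,-0.2],"angular":[0,0.012,0]},
{"dp":[0.6,0,-0.2],"angular":[0,0.012,0]},
{"dp":[0.5,0,-0.2],"angular":[0,0.012,0]},
{"dp":[0.6,-0.1,-0.3],"angular":[0,0.012,0]},
end err mm [-0.02 -0.01  0.03]
```

```bash
cat >> h.py <<'E'
G=np.array([-.0205,0,0.])
def cellpt(v,dl): # point of cell (cell frame x=up->-toolx; here tool-frame offset at no slip) after slip dl (button up)
    return G+R.from_rotvec([0,-dl,0]).as_matrix()@(np.array(v)-G)
def back2(dl,p=None):
    Rt,t=p or pose(); e=t+Rt@cellpt([CX+.0166,0,CZ-.0295],dl); d=tool(AZ).T@(e-O); a=np.arcsin(Rt[2,2])+dl
    b=t+Rt@cellpt([CX-.0166,0,CZ+.0295],dl)
    xe,ze=d[2]*1e3,e[2]*1e3
    print("dl",dl,"a %.3f xe %.1f ze %.1f Xp %.1f | top rim x %.1f z %.1f"%(a,xe,ze,xe-(60.1-ze)*np.tan(a),(tool(AZ).T@(b-O))[2]*1e3,b[2]*1e3))
def ins2(a,Xp,ze,dl):
    Rt=tool(AZ,a-dl); e=Rt@cellpt([CX+.0166,0,CZ-.0295],dl); xe=Xp+(60.1-ze)*np.tan(a)
    P=O+tool(AZ)@np.array([0,0,xe/1000]); P[2]=ze/1000
    return Rt,P-e
E
python3 - <<'E'
from h import *
for d in(0,.05,.1,.15): back2(d)
ctrl.camera("side")
for b in ctrl.cut_out('side','fresh_cell_center')[:1]:print(b['rect'],b['conf'])
im=ctrl.camera("wrist")
for b in ctrl.cut_out('wrist','fresh_cell_center')[:2]:print(b['rect'],b['conf'])
M=model("wrist");Rt,t=pose()
for d in(0,.1,.2):
    th=np.linspace(0,6.28,40);print(d,[ (q[:,0].min().round(1),q[:,0].max().round(1),q[:,1].min().round(1),q[:,1].max().round(1)) for e in(-.0295,.0295) for q in [proj(M,[t+Rt@cellpt([CX+.0166*np.cos(x),.0166*np.sin(x),CZ+e],d) for x in th])]])
# v-profile along the centre column of the flat end's grey disc and gold band
col=im[100:320,318:327].mean(1);print([(100+i,*col[i].round().astype(int)) for i in range(0,220,6)])
E
```

```text
dl 0 a 0.120 xe -28.3 ze 41.7 Xp -30.5 | top rim x 26.3 z 81.7
dl 0.05 a 0.170 xe -27.1 ze 40.3 Xp -30.5 | top rim x 25.4 z 83.0
dl 0.1 a 0.220 xe -25.8 ze 38.9 Xp -30.6 | top rim x 24.5 z 84.2
dl 0.15 a 0.270 xe -24.5 ze 37.6 Xp -30.7 | top rim x 23.5 z 85.4
[272.0, 247.1, 302.7, 273.1] 0.55
[290.9, 187.3, 357.0, 299.1] 0.65
[298.4, 319.3, 343.7, 334.1] 0.5
0 [(np.float64(290.9), np.float64(351.7), np.float64(184.8), np.float64(200.8)), (np.float64(294.1), np.float64(348.7), np.float64(270.9), np.float64(302.8))]
0.1 [(np.float64(291.5), np.float64(351.1), np.float64(186.9), np.float64(196.6)), (np.float64(293.6), np.float64(349.1), np.float64(275.7), np.float64(303.6))]
0.2 [(np.float64(292.1), np.float64(350.6), np.float64(189.5), np.float64(193.2)), (np.float64(293.2), np.float64(349.5), np.float64(280.3), np.float64(303.9))]
[(100, np.int64(201), np.int64(160), np.int64(113)), (106, np.int64(199), np.int64(157), np.int64(111)), (112, np.int64(204), np.int64(163), np.int64(115)), (118, np.int64(197), np.int64(156), np.int64(110)), (124, np.int64(187), np.int64(148), np.int64(105)
[... 904 characters left out ...]
(71)), (238, np.int64(50), np.int64(140), np.int64(71)), (244, np.int64(49), np.int64(140), np.int64(71)), (250, np.int64(48), np.int64(140), np.int64(70)), (256, np.int64(28), np.int64(80), np.int64(40)), (262, np.int64(26), np.int64(77), np.int64(40)), (268, np.int64(34), np.int64(77), np.int64(39)), (274, np.int64(110), np.int64(87), np.int64(45)), (280, np.int64(110), np.int64(88), np.int64(45)), (286, np.int64(109), np.int64(87), np.int64(44)), (292, np.int64(109), np.int64(88), np.int64(44)), (298, np.int64(97), np.int64(99), np.int64(96)), (304, np.int64(118), np.int64(60), np.int64(22)), (310, np.int64(33), np.int64(20), np.int64(15)), (316, np.int64(35), np.int64(28), np.int64(26))]
```

```bash
python3 - <<'E'
from h import *
e=plan(*roll(.0,-29.9,38.9),6)
E
```

```text
{"dp":[1.1,0,-0.4],"angular":[0,0.02,0]},
{"dp":[1.1,0,-0.3],"angular":[0,0.02,0]},
{"dp":[1,0,-0.3],"angular":[0,0.02,0]},
{"dp":[1.1,0,-0.3],"angular":[0,0.02,0]},
{"dp":[1.1,0,-0.3],"angular":[0,0.02,0]},
{"dp":[1,-0.1,-0.3],"angular":[0,0.02,0]},
end err mm [-0.   -0.04 -0.03]
```

Call:
carry_out(increments=[{"dp":[1.1,0,-0.4],"angular":[0,0.02,0]},{"dp":[1.1,0,-0.3],"angular":[0,0.02,0]},{"dp":[1,0,-0.3],"angular":[0,0.02,0]},{"dp":[0,0,0],"angular":[0,0,0]},{"dp":[0,0,0],"angular":[0,0,0]},{"dp":[0,0,0],"angular":[0,0,0]},{"dp":[0,0,0],"angular":[0,0,0]},{"dp":[0,0,0],"angular":[0,0,0]}])

```text
time: 17.55
position: [0.5764, 0.1686, 0.0412]
eef_rot: [0.124, -0.676, 0.116, 0.717]
force: [-14.0, 5.6, 3.2]
finger_gap: 0.0278
```

```bash
python3 - <<'E'
from h import *
feel(4);back2(0)
e=plan(*roll(.0,-29.9,38.9),4)
E
```

```text
F unit: x 14.11  lat -0.97  up 2.93 | torque lat -3.098 (np.float64(0.0602), np.float64(-29.09), np.float64(40.23), np.float64(0.02)) gap 0.0281 t 17.75
dl 0 a 0.060 xe -29.1 ze 40.2 Xp -30.3 | top rim x 27.8 z 76.9
{"dp":[0.8,0,-0.3],"angular":[0,0.015,0]},
{"dp":[0.8,0,-0.2],"angular":[0,0.015,0]},
{"dp":[0.8,0,-0.2],"angular":[0,0.015,0]},
{"dp":[0.8,0,-0.2],"angular":[0.001,0.015,0]},
end err mm [0.04 0.02 0.01]
```

```bash
python3 - <<'E'
from h import *
e=plan(*roll(.02,-30.0,39.9),4)
E
```

```text
{"dp":[0.4,0,-0.1],"angular":[0,0.01,0]},
{"dp":[0.4,0,-0.2],"angular":[0,0.01,0]},
{"dp":[0.4,0,-0.1],"angular":[0,0.01,0]},
{"dp":[0.4,0,-0.2],"angular":[0.001,0.01,0]},
end err mm [-0.02  0.04  0.03]
```

Call:
carry_out(increments=[{"dp":[0.4,0,-0.1],"angular":[0,0.01,0]},{"dp":[0.4,0,-0.2],"angular":[0,0.01,0]},{"dp":[0.4,0,-0.1],"angular":[0,0.01,0]},{"dp":[0.4,0,-0.2],"angular":[0,0.01,0]},{"dp":[0,0,0],"angular":[0,0,0]},{"dp":[0,0,0],"angular":[0,0,0]},{"dp":[0,0,0],"angular":[0,0,0]},{"dp":[0,0,0],"angular":[0,0,0]}])

```text
time: 18.42
position: [0.5768, 0.1684, 0.0395]
eef_rot: [0.121, -0.69, 0.119, 0.704]
force: [-13.0, 5.0, 2.6]
finger_gap: 0.0277
```

```bash
python3 - <<'E'
from h import *
feel(4);back2(0)
p=pose();M=model('side');c=proj(M,[p[1]])[0].astype(int)
a=ctrl.camera('side')[c[1]-45:c[1]+35,c[0]-40:c[0]+50,::-1]
w=ctrl.camera("wrist");b=w[170:330,257:387,::-1]
cv2.imwrite("pics/s7.png",np.hstack([cv2.resize(a,(450,400),interpolation=2),cv2.resize(b,(325,400),interpolation=2)]))
E
```

```text
F unit: x 14.05  lat -0.38  up 3.03 | torque lat -3.098 (np.float64(0.0201), np.float64(-29.66), np.float64(39.81), np.float64(0.04)) gap 0.028 t 18.62
dl 0 a 0.020 xe -29.7 ze 39.8 Xp -30.1 | top rim x 28.7 z 74.2
```

View pics/s7.png

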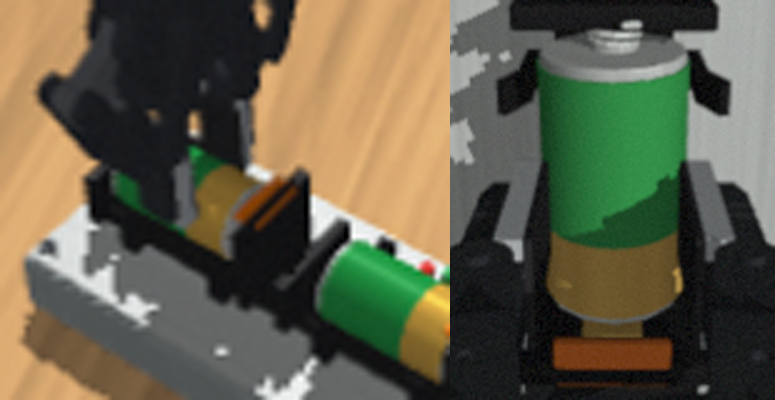

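Call:
carry_out(increments=[{"dp":[0.4,0,0],"angular":[0,0.01,0]},{"dp":[0.4,0,0],"angular":[0,0.01,0]},{"dp":[0.3,0,0],"angular":[0,0,0]},{"dp":[0.3,0,0],"angular":[0,0,0]},{"dp":[0,0,0],"angular":[0,0,0]},{"dp":[0,0,0],"angular":[0,0,0]},{"dp":[0,0,0],"angular":[0,0,0]},{"dp":[0,0,0],"angular":[0,0,0]}])

```text
time: 19.38
position: [0.5769, 0.1684, 0.0381]
eef_rot: [-0.12, 0.697, -0.12, -0.697]
force: [-13.3, 5.4, 2.3]
finger_gap: 0.0279
```

```bash
python3 - <<'E'
from h import *
feel(4);back2(0)
E
```

```text
F unit: x 13.51  lat -0.17  up 2.31 | torque lat -3.037 (np.float64(-0.0001), np.float64(-29.72), np.float64(39.05), np.float64(0.07)) gap 0.0284 t 19.58
dl 0 a -0.000 xe -29.7 ze 39.0 Xp -29.7 | top rim x 29.3 z 72.2
```

Call:
carry_out(increments=[{"dp":[0.3,0,0],"angular":[0,0,0]},{"dp":[0.3,0,0],"angular":[0,0,0]},{"dp":[0.3,0,0],"angular":[0,0,0]},{"dp":[0,0,0],"angular":[0,0,0]},{"dp":[0,0,0],"angular":[0,0,0]},{"dp":[0,0,0],"angular":[0,0,0]},{"dp":[0,0,0],"angular":[0,0,0]},{"dp":[0,0,0],"angular":[0,0,0]}])

```text
time: 20.25
position: [0.5771, 0.1683, 0.0377]
eef_rot: [-0.12, 0.697, -0.12, -0.697]
force: [-14.3, 6.1, 9.7]
finger_gap: 0.0278
```

```bash
python3 - <<'E'
from h import *
feel(4);back2(0)
E
```

```text
F unit: x 15.03  lat 0.31  up 9.88 | torque lat -3.284 (np.float64(-0.0006), np.float64(-29.93), np.float64(38.6), np.float64(0.05)) gap 0.0281 t 20.45
dl 0 a -0.001 xe -29.9 ze 38.6 Xp -29.9 | top rim x 29.1 z 71.8
```

Call:
carry_out(increments=[{"dp":[-0.5,0,0.3],"angular":[0,0,0]},{"dp":[0,0,0.7],"angular":[0,0,0]},{"dp":[0,0,0.7],"angular":[0,0,0]},{"dp":[0,0,0.7],"angular":[0,0,0]},{"dp":[0,0,0.7],"angular":[0,0,0]},{"dp":[0,0,0],"angular":[0,0,0]},{"dp":[0,0,0],"angular":[0,0,0]},{"dp":[0,0,0],"angular":[0,0,0]}])

```text
time: 21.12
position: [0.5745, 0.1692, 0.0378]
eef_rot: [-0.12, 0.697, -0.12, -0.696]
force: [-8.8, 5.1, 0.4]
finger_gap: 0.0281
```

```bash
python3 - <<'E'
from h import *
feel(4);back2(0)
E
```

```text
F unit: x 9.26  lat -0.64  up 1.62 | torque lat -2.202 (np.float64(-0.0014), np.float64(-27.21), np.float64(38.77), np.float64(0.1)) gap 0.0283 t 21.32
dl 0 a -0.001 xe -27.2 ze 38.8 Xp -27.2 | top rim x 31.8 z 71.9
```

Call:
carry_out(increments=[{"dp":[0,0,0.5],"angular":[0,0,0]},{"dp":[0,0,0.5],"angular":[0,0,0]},{"dp":[0,0,0.5],"angular":[0,0,0]},{"dp":[0,0,0.4],"angular":[0,0,0]},{"dp":[0,0,0],"angular":[0,0,0]},{"dp":[0,0,0],"angular":[0,0,0]},{"dp":[0,0,0],"angular":[0,0,0]},{"dp":[0,0,0],"angular":[0,0,0]}])

```text
time: 21.98
position: [0.5731, 0.1697, 0.0379]
eef_rot: [-0.12, 0.698, -0.12, -0.696]
force: [-6.3, 3.6, -1.5]
finger_gap: 0.0281
```

```bash
python3 - <<'E'
from h import *
feel(4);back2(0)
E
```

```text
F unit: x 7.50  lat -1.03  up 0.10 | torque lat -1.669 (np.float64(-0.0021), np.float64(-25.66), np.float64(38.82), np.float64(0.13)) gap 0.0278 t 22.18
dl 0 a -0.002 xe -25.7 ze 38.8 Xp -25.6 | top rim x 33.4 z 71.9
```

Call:
carry_out(increments=[{"dp":[0,0,0.5],"angular":[0,0,0]},{"dp":[0,0,0.5],"angular":[0,0,0]},{"dp":[0,0,0.5],"angular":[0,0,0]},{"dp":[0,0,0],"angular":[0,0,0]},{"dp":[0,0,0],"angular":[0,0,0]},{"dp":[0,0,0],"angular":[0,0,0]},{"dp":[0,0,0],"angular":[0,0,0]},{"dp":[0,0,0],"angular":[0,0,0]}])

```text
time: 22.85
position: [0.5719, 0.1701, 0.0379]
eef_rot: [-0.12, 0.698, -0.12, -0.696]
force: [-4.9, 3.1, -1.2]
finger_gap: 0.0277
```

```bash
python3 - <<'E'
from h import *
feel(4);back2(0)
E
```

```text
F unit: x 5.70  lat -0.75  up -1.03 | torque lat -1.307 (np.float64(-0.0027), np.float64(-24.45), np.float64(38.91), np.float64(0.15)) gap 0.0279 t 23.05
dl 0 a -0.003 xe -24.5 ze 38.9 Xp -24.4 | top rim x 34.6 z 71.9
```

Call:
carry_out(increments=[{"dp":[0.2,0,0.3],"angular":[0,0,0]},{"dp":[0.1,0,0.3],"angular":[0,0,0]},{"dp":[0,0,0],"angular":[0,0,0]},{"dp":[0,0,0],"angular":[0,0,0]},{"dp":[0,0,0],"angular":[0,0,0]},{"dp":[0,0,0],"angular":[0,0,0]},{"dp":[0,0,0],"angular":[0,0,0]},{"dp":[0,0,0],"angular":[0,0,0]}])

```text
time: 23.72
position: [0.5717, 0.17, 0.0378]
eef_rot: [-0.12, 0.698, -0.12, -0.695]
force: [-2.4, 4.0, 0.4]
finger_gap: 0.028
```

```bash
python3 - <<'E'
from h import *
feel(4);back2(0)
E
```

```text
F unit: x 3.89  lat -3.23  up 0.77 | torque lat -0.947 (np.float64(-0.0039), np.float64(-24.3), np.float64(38.84), np.float64(0.2)) gap 0.0283 t 23.92
dl 0 a -0.004 xe -24.3 ze 38.8 Xp -24.2 | top rim x 34.8 z 71.8
```

Call:
carry_out(increments=[{"dp":[0,0,0],"angular":[0,0,0]},{"dp":[0,0,0],"angular":[0,0,0]},{"dp":[0,0,0],"angular":[0,0,0]},{"dp":[0,0,0],"angular":[0,0,0]},{"dp":[0,0,0],"angular":[0,0,0]},{"dp":[0,0,0],"angular":[0,0,0]},{"dp":[0,0,0],"angular":[0,0,0]},{"dp":[0,0,0],"angular":[0,0,0]}], jaw=0.35)

```text
time: 24.58
position: [0.5717, 0.1696, 0.0378]
eef_rot: [-0.12, 0.698, -0.121, -0.695]
force: [0.2, -1.1, -0.6]
finger_gap: 0.0553
```

Call:
carry_out(increments=[{"dp":[-5,0,0],"angular":[0,0,0]},{"dp":[-10,0,0],"angular":[0,0,0]},{"dp":[-15,0,0],"angular":[0,0,0]},{"dp":[-20,0,0],"angular":[0,0,0]},{"dp":[-25,0,0],"angular":[0,0,0]},{"dp":[-25,0,0],"angular":[0,0,0]},{"dp":[-20,0,10],"angular":[0,0,0]},{"dp":[0,0,20],"angular":[0,0,0]}])

```text
time: 25.25
position: [0.545, 0.1787, 0.1619]
eef_rot: [-0.121, 0.7, -0.121, -0.693]
force: [0.2, -0.1, -0.9]
finger_gap: 0.0555
```

```bash
python3 - <<'E'
from h import *
feel(2)
p=pose();im=ctrl.camera("side");w=ctrl.camera("wrist");M=model("wrist",p)
q=proj(M,[O+tool(AZ)@np.array([-.0546,0,.0035])])[0].astype(int);print(q)
for b in ctrl.cut_out('wrist','fresh_cell_center')[:3]:print(np.round(b['rect']),round(b['conf'],2))
b=w[max(0,q[1]-70):q[1]+70,q[0]-60:q[0]+60,::-1];b=cv2.resize(b,(400,int(400*b.shape[0]/b.shape[1])),interpolation=2)[:470]
a=im[235:335,250:370,::-1];a=cv2.resize(a,(400,470),interpolation=2)
c=np.zeros((470,800,3),np.uint8);c[:b.shape[0],:400]=b;c[:,400:]=a;cv2.imwrite("pics/end.png",c)
E
```

```text
F unit: x 2.37  lat -1.49  up -0.10 | torque lat -0.109 (np.float64(-0.0039), np.float64(7.89), np.float64(160.31), np.float64(-0.13)) gap 0.0552 t 25.35
[322 155]
[304. 125. 343. 192.] 0.75
```

View pics/end.png

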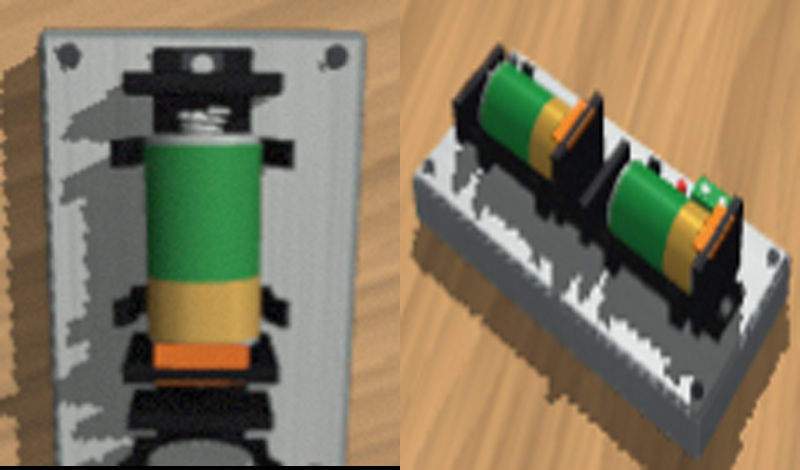

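```bash
python3 -c "
from h import *
print(ctrl.state()['time'],ctrl.finish_job())"
```

```text
the job is handed in; nothing more can be done
25.5 None
```

The fresh cell is seated in the empty holder and the job was handed in at 25.5 s; no verdict was reported.

**What I did:** I lifted the cell from the caddy and met the spring with the cell raised 0.58 rad. I pressed to about 12–15 N along the spring and rolled the button past the lip. Once the cell was on the saddles I eased it forward until the button met the contact, then let go and backed off.

**Last checks:** The last wrist and side pictures show the cell lying like its neighbour, with its gold rim under the orange lip, the flat end on the spring and the cell centred between the cheeks. After release the arm stood clear, with no clear load at the wrist. The spent cell, tape and screwdriver were not checked again at the end; nothing came near them.

**What was uncertain or disagreed:**
- **Load on the holder:** when the cell touched the saddles I briefly read about 15 N along the spring and 11.5 N on the saddles. That is about 19 N as a vector, but about 26.5 N if the two are simply added, which would be over the 25 N limit. I backed off 0.5 mm on the next move, and cannot tell from here which way the judge counts it.
- **Holder position:** the pictures put it about 3.5 mm toward the lip, while the spring by feel suggested about 5 mm. Allowed is up to 4 mm; the gap is within my measuring error.
- **Jaw opening:** it read 28 mm on the 33 mm cell, but the pictures showed a firm, level grip.

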